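# Take the pile apart and put each thing in its own dish

## Task

Someone has piled up a candle, a matchbox, a dark red tin and a black tin on the worktop. Take the pile apart from the top, one thing at a time, leaving the rest of the pile where it stands: stand the candle in the brass dish, lay the matchbox picture side up and squared up in the green tray, then put the dark red tin in the blue dish and the black tin in the white dish. Set each down gently (not dropped), flat on the floor of its dish and wholly inside the rim, tip nothing over, and leave the salt shaker and the egg cup where they are.

Things in the scene. Friction and masses are not known exactly. Their poses are not given: they have to be found in the camera images.
- candle: Stub of a cream household candle, 22 mm in diameter; the wax is 44 mm high, with a dark wick on it that makes 51 mm in all. Stands upright on the matchbox, on top of the pile, at the start; about 30 g. Origin: centre of its underside; z up. At the start that is 56 mm above the worktop.
- matchbox: Matchbox with a blue picture on top and brown sides, 36 mm along its x axis, 54 mm along its y axis, 16 mm high. Lies on the dark red tin, under the candle, at the start (underside 40 mm above the worktop), turned any way. Origin: centre of its underside; z up. 
- red_tin: Round flat tin with a dark red lid and bare metal lower part, 50 mm in diameter at the lid (48 mm over the lowest 10 mm), 18 mm high, lid fixed. Lies on the black tin, under the matchbox, at the start (underside 22 mm above the worktop). Origin: centre of its underside; z up. 
- black_tin: Round flat tin with a black lid and bare metal lower part, 68 mm in diameter at the lid (66 mm over the lowest 12 mm), 22 mm high, lid fixed. It is the foot of the pile and lies on the worktop. Origin: centre of its underside; z up. 
- candle_dish: Smallest dish, round, brass with a copper rim, hollow 46 mm across, 54 mm over the rim, a flat finger ring at its edge: the candle's place. Fixed; turned by up to 0.7 rad about z. Origin: centre of its underside, on the worktop; the flat floor of the hollow is 2.5 mm above the origin, the low rim ends at 4.5 mm (2 mm over the floor).
- match_tray: Green rectangular tray, the matchbox's place. Hollow 60 mm along its x axis and 80 mm along its y axis, 68 x 88 mm over the rim: the matchbox's long side goes along the tray's long side, either way round. Fixed; turned by up to 0.7 rad about z. Origin: centre of its underside, on the worktop; the flat floor of the hollow is 2.5 mm above the origin, the low rim ends at 4.5 mm (2 mm over the floor).
- blue_dish: Round blue ceramic dish with a white rim, hollow 74 mm across, 82 mm over the rim: the dark red tin's place. Fixed; turned by up to 0.7 rad about z. Origin: centre of its underside, on the worktop; the flat floor of the hollow is 2.5 mm above the origin, the low rim ends at 4.5 mm (2 mm over the floor).
- white_dish: Largest dish, round, white ceramic with a black rim, hollow 92 mm across, 100 mm over the rim: the black tin's place. Fixed; turned by up to 0.7 rad about z. Origin: centre of its underside, on the worktop; the flat floor of the hollow is 2.5 mm above the origin, the low rim ends at 4.5 mm (2 mm over the floor).
- salt: Salt shaker, white with a grey top, 42 mm in diameter, 74 mm high, standing loose among the work; not to be disturbed. Origin: centre of its underside; z up. 
- eggcup: (At the back right, a fixed green box with a jar on it fills the worktop from x = 0.62 and y = -0.07 onwards away from the robot and to its right, 0.16 m high, 0.27 m with the jar.) Cream egg cup, 49 mm in diameter, 60 mm high, standing loose among the work; not to be disturbed. Origin: centre of its underside; z up. 
Not all that is in view belongs to the job. Several things have the shape of the candle; the one meant has the colours described above.

How it is judged (in metres and radians):
On the way, in this order (a step that is already met when the one before it is completed fails the run):
1. the candle stands in the brass dish, let go, and the rest of the pile is still where it stood (z of candle in the frame of candle_dish between -0.002 and 0.006 m and angle between candle's own z axis and vertical below 0.1 rad and linear speed of candle below 0.03 m/s and contact force between candle and the fingers below 0.05 N and horizontal distance between candle and candle_dish below 0.013 m and distance of each of matchbox, red_tin, black_tin from where it was at the start of the episode below 0.03 m), for 0.2 s.
2. the matchbox lies squarely in the green tray, let go, and both tins are still where they stood (z of matchbox in the frame of match_tray between -0.002 and 0.006 m and angle between matchbox's own z axis and vertical below 0.1 rad and linear speed of matchbox below 0.03 m/s and contact force between matchbox and the fingers below 0.05 N and x of matchbox in the frame of match_tray between -0.0135 and 0.0135 m and y of matchbox in the frame of match_tray between -0.0135 and 0.0135 m and angle between the y axis of matchbox and the y axis of match_tray, either way round below 0.2 rad and distance of each of red_tin, black_tin from where it was at the start of the episode below 0.03 m), for 0.2 s.
3. the dark red tin lies in the blue dish, let go, and the black tin is still where it stood (z of red_tin in the frame of blue_dish between -0.002 and 0.006 m and angle between red_tin's own z axis and vertical below 0.1 rad and linear speed of red_tin below 0.03 m/s and contact force between red_tin and the fingers below 0.05 N and horizontal distance between red_tin and blue_dish below 0.013 m and distance of black_tin from where it was at the start of the episode below 0.03 m), for 0.2 s.
4. the black tin lies in the white dish, let go (z of black_tin in the frame of white_dish between -0.002 and 0.006 m and angle between black_tin's own z axis and vertical below 0.1 rad and linear speed of black_tin below 0.03 m/s and contact force between black_tin and the fingers below 0.05 N and horizontal distance between black_tin and white_dish below 0.013 m), for 0.2 s.
At the end, for the whole second after the job is handed in: Each thing let go, at rest and upright on the floor of its dish: candle, dark red and black tin within 13 mm of the dish centres; matchbox within 13.5 mm of its tray's centre along x and y and parallel to it within 0.2 rad. Salt shaker and egg cup within 20 mm of their starts (z of candle in the frame of candle_dish between -0.002 and 0.006 m and angle between each of candle, matchbox, red_tin, black_tin's own z axis and vertical below 0.1 rad and linear speed of each of candle, matchbox, red_tin, black_tin below 0.03 m/s and horizontal distance between candle and candle_dish below 0.013 m and z of matchbox in the frame of match_tray between -0.002 and 0.006 m and x of matchbox in the frame of match_tray between -0.0135 and 0.0135 m and y of matchbox in the frame of match_tray between -0.0135 and 0.0135 m and angle between the y axis of matchbox and the y axis of match_tray, either way round below 0.2 rad and z of red_tin in the frame of blue_dish between -0.002 and 0.006 m and horizontal distance between red_tin and blue_dish below 0.013 m and z of black_tin in the frame of white_dish between -0.002 and 0.006 m and horizontal distance between black_tin and white_dish below 0.013 m and distance of each of salt, eggcup from where it was at the start of the episode below 0.02 m); the robot touches nothing.
It fails at once if one of the four things is tipped over (by more than 0.6 rad) (angle between any of candle, matchbox, red_tin, black_tin's own z axis and vertical above 0.6 rad).
It fails at once if a thing is dropped or slammed into its dish (arrives faster than 0.6 m/s) ((horizontal distance between candle and candle_dish below 0.03 m and z of candle in the frame of candle_dish below 0.015 m and linear speed of candle above 0.6 m/s) or (horizontal distance between matchbox and match_tray below 0.03 m and z of matchbox in the frame of match_tray below 0.015 m and linear speed of matchbox above 0.6 m/s) or (horizontal distance between red_tin and blue_dish below 0.03 m and z of red_tin in the frame of blue_dish below 0.015 m and linear speed of red_tin above 0.6 m/s) or (horizontal distance between black_tin and white_dish below 0.03 m and z of black_tin in the frame of white_dish below 0.015 m and linear speed of black_tin above 0.6 m/s)).
It fails at once if the salt shaker or the egg cup is moved by more than 20 mm or tipped by more than 0.3 rad (distance of any of salt, eggcup from where it was at the start of the episode above 0.02 m or angle between any of salt, eggcup's own z axis and vertical above 0.3 rad).
It also fails if it takes over 128 s, if anything falls off the work surface, if the arm or the gripper's body presses on something with over 40 N, if the wrist force passes 120 N, or if a joint passes its speed limit or range.

## Robot

A 6-joint arm with a two-finger parallel gripper is mounted at the origin on a cart in front of the work surface, level with it; the furniture and walls round the work are solid. World frame = base frame: x ahead of the robot, y to its left, z up, the work surface at z = 0. Lengths are in mm, angles in rad, forces in N, time in s.
With the tool pointing down it reaches from about 325 to 900 mm from the base axis. Payload 6.1 kg.
Tool frame: the origin (TCP) lies on the mounting face of the last link; the fingertips stand 182 mm ahead of it and the grasp point (between the pads) lies 164 mm ahead of it; z points along the fingers, y is the line along which they close (so a half turn about z gives the same grasp; the last joint's range is limited). The gripper opens to 87 mm and grips with 3 to 60 N. Pads are 19 mm wide; open, the fingers measure 117 mm over their backs; the gripper's body (75 mm by 190 mm) begins 51 mm behind the grasp point.
Start: joints at [1.042, 0.22, 1.526, -0, 1.395, -0.126], TCP at [244.996, 574.973, 404.738] pointing down, gripper open.
Joint ranges: [-2.98, 2.98], [-0.91, 2.08], [0.09, 2.57], [-1.24, 4.39], [0.2, 2.65], [-2.68, 2.68]. Speed limits (rad/s): [2.57, 2.57, 3.01, 3.14, 3.14, 3.14].

## Interface

Orientations are given as a unit quaternion [x, y, z, w].
In Python, from station import ctrl, optics, hand_in gives the robot as it stands.
- The arm moves only by the shell command python3 -m handwheel 'ROWS' [OPENING] [FORCE]. ROWS is text: rows parted by semicolons, each of 6 numbers parted by spaces: the shift along the tool's x, y, z in units of 50 mm (1.0 is 50 mm), then the turn, a rotation vector about the tool's x, y, z in units of 8 degrees (1.0 is 8 degrees). In form: dx dy dz wx wy wz; .... A call has 1 to 20 rows; each row is the pose to reach, as a shift and turn from the pose commanded when the call began, along the tool's axes at that moment; what a row does not reach only later rows make up. A row lasts 1/10 s, in which the tool goes at most 50 mm and 8.59 degrees, less where a joint would pass 70% of its speed; a pose out of reach is approached as far as the arm can. A call with a gripper value outside its range is refused whole. OPENING is the closure, from -1 (fully open) to 1 (shut), set as the call begins (- or left out, the last holds). The fingers move at their own pace and stop on an object; FORCE is the grip in N (left out, the last holds). Time passes only in rows, so rows that repeat a pose let the fingers close. It gives the time, the measured TCP pose, the force, the opening and the grip force at its end, in the units of the state.
- ctrl.state(): the state, without advancing time (a new reading comes with each control period).
- optics.read_camera(name): name is "side" or "top"; returns (picture, depth): 400x640x3 uint8, blue, green, red; 400x640 float32, mm along the optical axis (not along the pixel's ray), 0 where there is no reading.
- optics.camera_info(name): a dict with "K" (3x3 intrinsics, pixels), "rvec" (rotation vector, rad) and "tvec" (3), from world to camera coordinates, as OpenCV has them. Camera axes: x right, y down, z forward; pixel columns grow to the right and rows downward; lengths in mm; the calibration is good to about 2 mm. A picture is of the moment at which its call begins. camera_info takes no time and is no camera call.
- hand_in(): hands the job in; it is judged then, once.
The state is a dict: "t": time; "joint_positions": joint angles; "joint_velocities": joint speeds; "tau": joint torques, N m; "position": TCP position; "ee_rot": TCP orientation; "contact_force": force on the tool from outside, world axes, zero at the start; "wrist_torque": the same for the moment, N m; "gripper_width": finger opening in mm; "gripper_force": force on a finger pad.
Only numpy, scipy, OpenCV 4.12 (cv2) and the standard library are available. Lean on these libraries where they do the work, as an engineer would, in place of code of your own. Each camera call takes 0.05 s, during which the arm holds its last target. There are 200 camera calls.

## Working session

There is one attempt and no reset: what is moved stays moved. The work goes in short steps, Python scripts to look and compute and a shell command to move; the robot and the scene stay as the last step left them, time stands still between calls to the robot, and variables do not carry over. Pictures are saved under pics/ and viewed, at most 15 in all, crops included, and the job is handed in when it is done.

```bash
ls; mkdir -p pics; cat > h.py <<'E'
import numpy as np, cv2
from station import ctrl, optics
def shot(n):
    p,d=optics.read_camera(n); np.save(f'{n}_d.npy',d); cv2.imwrite(f'{n}_c.png',p); return p,d
def cam(n):
    i=optics.camera_info(n); R=cv2.Rodrigues(np.array(i['rvec'],float))[0]
    return np.array(i['K'],float),R,np.array(i['tvec'],float).ravel()
def unproj(n,u,v,z):  # depth -> world
    K,R,t=cam(n); return R.T@(np.linalg.inv(K)@[u,v,1]*z-t)
def onplane(n,u,v,h):
    K,R,t=cam(n); c=-R.T@t; r=R.T@np.linalg.inv(K)@[u,v,1]; return c+r*(h-c[2])/r[2]
def proj(n,P):
    K,R,t=cam(n); q=K@(R@np.array(P,float)+t); return q[:2]/q[2]
E
python3 - <<'E'
from h import *
for n in('side','top'):
    p,d=shot(n); cv2.imwrite(f'pics/{n}0.png',p); K,R,t=cam(n); print(n,-R.T@t,R[2],K[0,0])
print(ctrl.state())
E
```

```text
pics
side [ 255.22969476 1069.92208297  610.21726327] [ 0.25536936 -0.86165487 -0.43856286] 492.3461916683057
top [ 353.42418105    3.10551366 1050.65288898] [ 0.20016449  0.0261415  -0.9794135 ] 417.2500022324962
{'t': 0.1, 'joint_positions': array([ 1.04191488e+00,  2.21142381e-01,  1.52750182e+00, -1.86638355e-05,
        1.39472190e+00, -1.26101431e-01]), 'joint_velocities': array([-0.00227707,  0.00015506, -0.00285123, -0.00013731, -0.00236729,
       -0.00052809]), 'tau': array([ 1.31490320e-03, -4.95945454e+01, -3.88516903e+01,  7.03308522e-02,
        5.14684268e-02, -3.72323484e-05]), 'position': array([244.8668273 , 574.76545058, 403.74669133]), 'ee_rot': array([ 2.00029750e-01,  9.79789423e-01, -8.42552973e-04, -2.76533986e-04]), 'contact_force': array([-0.79731046, -0.31942884, -0.69671692]), 'wrist_torque': array([-0.01555508, -0.01786109, -0.0158125 ]), 'gripper_force': 0.0, 'gripper_width': 86.90320781687502}
```

View pics/top0.png

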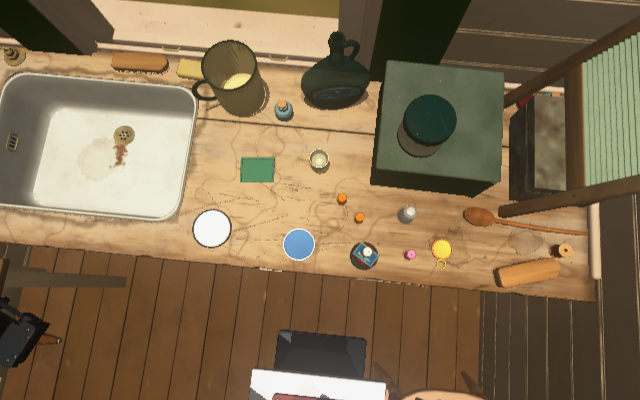

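View pics/side0.png

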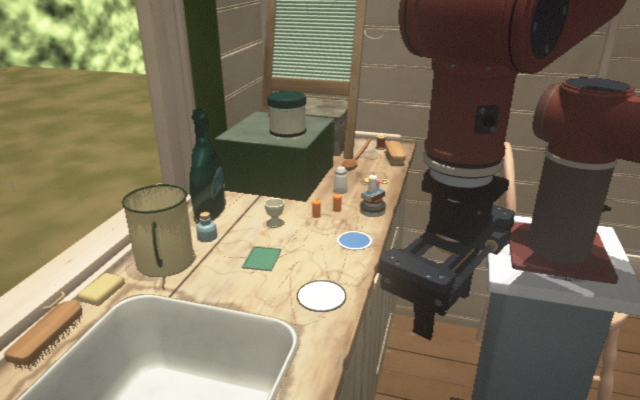

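```bash
python3 - <<'E'
import cv2
t=cv2.imread('top_c.png')[190:290,330:470]; s=cv2.imread('side_c.png')[155:225,300:420]
cv2.imwrite('pics/tc.png',cv2.resize(t,None,fx=5.5,fy=5.5,interpolation=cv2.INTER_CUBIC)); cv2.imwrite('pics/sc.png',cv2.resize(s,None,fx=6.5,fy=6.5,interpolation=cv2.INTER_CUBIC))
E
```

```text
(no output)
```

View pics/tc.png

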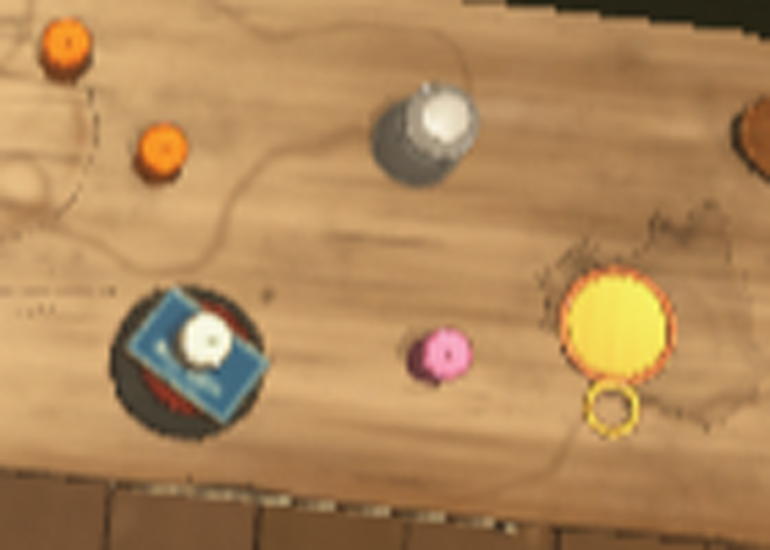

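View pics/sc.png

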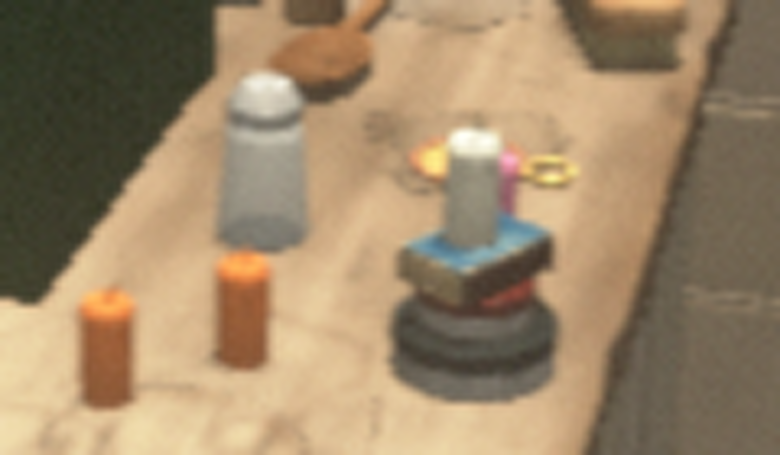

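Candle-shaped things in the top view: orange at (342,198) and (359,217), pink at (410,254), and a cream one on the matchbox at (367,251). Only the last is cream, with a dark wick and on top of the pile, and the crops confirm it. The brass dish is at (442,249), salt at (408,213), egg cup at (319,158), green tray at (257,170), blue dish at (299,244) and white dish at (212,228).

```bash
cat > seg.py <<'E'
from h import *
def blob(n,box,f):
    p=cv2.imread(f'{n}_c.png'); hsv=cv2.cvtColor(p,cv2.COLOR_BGR2HSV).astype(int); d=np.load(f'{n}_d.npy')
    x0,y0,x1,y1=box; m=np.zeros(p.shape[:2],np.uint8); m[y0:y1,x0:x1]=f(*np.moveaxis(hsv[y0:y1,x0:x1],2,0))
    k,l,s,c=cv2.connectedComponentsWithStats(m); i=1+np.argmax(s[1:,4]); m=(l==i).astype(np.uint8)
    ct=max(cv2.findContours(m,0,cv2.CHAIN_APPROX_NONE)[0],key=len)
    return c[i],s[i,4],cv2.minAreaRect(ct),ct[:,0],m,np.median(d[m>0])
E
python3 - <<'E'
from seg import *
blue=lambda h,s,v:(h>90)&(h<125)&(s>90); green=lambda h,s,v:(h>60)&(h<90)&(s>90)
wht=lambda h,s,v:(s<40)&(v>150); yel=lambda h,s,v:(h>20)&(h<32)&(s>150)&(v>180)
def tri(pt,ps):
    A=[];b=[]
    for n,q in(('top',pt),('side',ps)):
        K,R,t=cam(n);P=K@np.c_[R,t]
        for k in(0,1): r=q[k]*P[2]-P[k];A.append(r[:3]/np.linalg.norm(r[:3]));b.append(-r[3]/np.linalg.norm(r[:3]))
    return np.linalg.lstsq(np.array(A),np.array(b),rcond=None)[0]
for nm,f,bt,bs,h in [('blue',blue,(275,220,325,270),(330,225,380,255),2.5),('tray',green,(230,145,285,195),(235,240,290,275),4.5),
  ('white',wht,(185,200,240,255),(290,275,355,315),2.5),('brass',yel,(430,238,456,259),None,2.5)]:
    a=blob('top',bt,f); P=onplane('top',*a[0],h); print(nm,a[0],a[1],P.round(1),'depth',unproj('top',*a[0],a[5]).round(1))
    if bs: b=blob('side',bs,f); print('   side',b[0],onplane('side',*b[0],h).round(1),'tri',tri(a[0],b[0]).round(1),'d',unproj('side',*b[0],b[5]).round(1))
    if nm=='tray':
        for n,q in(('top',a),('side',b)):
            W=np.array([onplane(n,u,v,4.5)[:2] for u,v in q[3]],np.float32); print('   rect',cv2.minAreaRect(W))
a=blob('top',(345,235,385,272),blue)
W=np.array([onplane('top',u,v,56)[:2] for u,v in a[3]],np.float32);print('match',a[1],cv2.minAreaRect(W),'depth',unproj('top',*a[0],a[5]))
c=blob('top',(360,245,374,259),lambda h,s,v:(s<70)&(v>170));print('candle',c[0],c[1],onplane('top',*c[0],100),unproj('top',*c[0],c[5]), 'tri',tri((366.9,251.4),(372.6,176.6)))
W=np.array([onplane('top',u,v,100)[:2] for u,v in c[3]],np.float32);print(cv2.minEnclosingCircle(W))
# black tin: dark pixels
t=blob('top',(345,235,385,277),lambda h,s,v:(v<75));ct=cv2.convexHull(t[3])[:,0]
W=np.array([onplane('top',u,v,22)[:2] for u,v in ct],np.float32);print('black',t[1],cv2.minEnclosingCircle(W),cv2.fitEllipse(W))
r=blob('top',(345,235,385,277),lambda h,s,v:((h<8)|(h>172))&(s>120));W=np.array([onplane('top',u,v,40)[:2] for u,v in r[3]],np.float32);print('red',r[1],W.round(0).tolist(),cv2.minEnclosingCircle(W))
for nm,uv,h in(('salt',(411,210),70),('eggcup',(319,158),58),('pink',(411,254),48),('or1',(342,198),50),('or2',(359.5,216.5),50)): print(nm,onplane('top',*uv,h).round(0))
E
```

```text
blue [298.41297468 243.97310127] 632 [454.3  82.9   2.5] depth [454.2  82.8   3.2]
   side [354.31271478 239.90721649] [453.9  81.6   2.5] tri [453.9  82.8   3.3] d [454.   81.1   2.2]
tray [265.421875 162.5625  ] 64 [657.  192.4   4.5] depth [657.5 192.7   2.7]Traceback (most recent call last):
  File "<stdin>", line 13, in <module>
  File "seg.py", line 5, in blob
    k,l,s,c=cv2.connectedComponentsWithStats(m); i=1+np.argmax(s[1:,4]); m=(l==i).astype(np.uint8)
                                                     ~~~~~~~~~^^^^^^^^^
    return _wrapfunc(a, 'argmax', axis=axis, out=out, **kwds)
    return bound(*args, **kwds)
ValueError: attempt to get argmax of an empty sequence
```

```bash
cat > m.py <<'E'
from seg import *
blue=lambda h,s,v:(h>90)&(h<125)&(s>90); green=lambda h,s,v:(h>45)&(h<100)&(s>60)
wht=lambda h,s,v:(s<40)&(v>150); yel=lambda h,s,v:(h>20)&(h<32)&(s>150)&(v>180)
def tri(pt,ps):
    A=[];b=[]
    for n,q in(('top',pt),('side',ps)):
        K,R,t=cam(n);P=K@np.c_[R,t]
        for k in(0,1): r=q[k]*P[2]-P[k];A.append(r[:3]/np.linalg.norm(r[:3]));b.append(-r[3]/np.linalg.norm(r[:3]))
    return np.linalg.lstsq(np.array(A),np.array(b),rcond=None)[0]
def W(n,ct,h): return np.array([onplane(n,u,v,h)[:2] for u,v in ct],np.float32)
E
python3 - <<'E'
from m import *
for n,q in (('top',(257,170)),('side',(262,258))): print(cv2.cvtColor(cv2.imread(n+'_c.png'),40)[q[1],q[0]])
for nm,f,bt,bs,h in [('tray',green,(230,145,285,195),(235,240,290,275),4.5),
  ('white',wht,(185,200,240,255),(290,275,355,315),2.5),('brass',yel,(430,238,456,259),None,2.5)]:
    a=blob('top',bt,f); P=onplane('top',*a[0],h); print(nm,a[0],a[1],P.round(1),'depth',unproj('top',*a[0],a[5]).round(1))
    if bs: b=blob('side',bs,f); print('   side',b[0],onplane('side',*b[0],h).round(1),'tri',tri(a[0],b[0]).round(1),'d',unproj('side',*b[0],b[5]).round(1))
    if nm=='tray':
        for n,q in(('top',a),('side',b)): print('   rect',cv2.minAreaRect(W(n,q[3],4.5)))
a=blob('top',(345,235,385,272),blue)
print('match',a[1],cv2.minAreaRect(W('top',a[3],56)),'depth',unproj('top',*a[0],a[5]))
c=blob('top',(360,245,374,259),lambda h,s,v:(s<70)&(v>170));print('candle',c[0],c[1],onplane('top',*c[0],100),unproj('top',*c[0],c[5]), 'tri',tri((366.9,251.4),(372.6,176.6)))
print(cv2.minEnclosingCircle(W('top',c[3],100)))
t=blob('top',(345,235,385,277),lambda h,s,v:(v<75));ct=cv2.convexHull(t[3])[:,0]
print('black',t[1],cv2.minEnclosingCircle(W('top',ct,22)),cv2.fitEllipse(W('top',ct,22)))
r=blob('top',(345,235,385,277),lambda h,s,v:((h<8)|(h>172))&(s>120));w=W('top',r[3],40);print('red',r[1],w.round(0).tolist())
for nm,uv,h in(('salt',(411,210),70),('eggcup',(319,158),58),('pink',(411,254),48),('or1',(342,198),50),('or2',(359.5,216.5),50)): print(nm,onplane('top',*uv,h).round(0))
E
```

```text
[ 65  91 146]
[ 68  72 169]
tray [256.80774032 169.57553059] 801 [635.9 212.3   4.5] depth [636.3 212.6   3.3]
   side [261.62589928 258.14568345] [635.1 217.5   4.5] tri [636.9 213.    1.3] d [636.5 214.5   2.4]
   rect ((636.2859497070312, 212.63267517089844), (62.173927307128906, 86.55310821533203), 5.654319763183594)
   rect ((635.6113891601562, 215.59054565429688), (61.98663330078125, 81.05448913574219), 5.870973587036133)
white [211.52822967 228.05741627] 1045 [472.5 306.8   2.5] depth [472.4 306.5   3.5]
   side [321.02962298 295.34829443] [472.1 307.2   2.5] tri [472.4 306.8   2.2] d [472.2 307.2   2.4]
brass [441.696 248.748] 250 [ 478.1 -275.4    2.5] depth [ 478.1 -275.4    2.6]
match 57 ((432.0882263183594, -96.58358764648438), (12.615239143371582, 27.14043617248535), 57.92210388183594) depth [432.21835493 -97.20120274  57.68923803]
candle [366.95454545 251.24242424] 66 [443.99531794 -81.24237096 100.        ] [443.9772505  -81.22554496 100.18963947] tri [444.03570183 -81.24335499  98.58910234]
((443.438720703125, -81.40116119384766), 10.545119285583496)
black 106 ((437.4175720214844, -75.7862548828125), 31.221141815185547) ((438.129150390625, -77.30207061767578), (58.493682861328125, 61.73685836791992), 137.38560485839844)
red 24 [[431.0, -62.0], [429.0, -64.0], [426.0, -64.0], [424.0, -67.0], [422.0, -70.0], [422.0, -72.0], [420.0, -75.0], [418.0, -75.0], [418.0, -77.0], [418.0, -80.0], [419.0, -82.0], [421.0, -82.0], [421.0, -79.0], [423.0, -77.0], [425.0, -74.0], [427.0, -72.0], [427.0, -69.0], [429.0, -67.0], [431.0, -64.0]]
salt [ 555. -181.   70.]
eggcup [666.  52.  58.]
pink [ 453. -191.   48.]
or1 [572. -15.  50.]
or2 [531. -61.  50.]
```

```bash
cat > go.py <<'E'
# python3 go.py x y z yaw : row from measured pose to grasp point (x,y,z), closing line at yaw deg
import sys; from h import *
from scipy.spatial.transform import Rotation as Ro
s=ctrl.state(); R=Ro.from_quat(s['ee_rot']); M=R.as_matrix(); x,y,z,yaw=map(float,sys.argv[1:5])
y0=np.degrees(np.arctan2(M[1,1],M[0,1])); yaw=y0+(yaw-y0+90)%180-90
j=np.degrees(s['joint_positions']); 
a=np.radians(yaw); Y=np.array([np.cos(a),np.sin(a),0]); Z=np.array([0,0,-1.]); T=np.c_[np.cross(Y,Z),Y,Z]
d=M.T@(np.array([x,y,z+164])-s['position'])/50; w=Ro.from_matrix(M.T@T).as_rotvec(degrees=True)/8
print('t',s['t'],'grasp',(s['position']+164*M[:,2]).round(1),'yaw',y0.round(1),'->',round(yaw,1),'j6',j[5].round(0),'w',round(s['gripper_width'],1),'F',round(s['gripper_force'],1))
print(' '.join(f'{v:.2f}' for v in [*d,*w]), ' per mm up: dz -0.02')
E
python3 - <<'E'
from m import *
c=[onplane('top',330+(x+.5)/5.5-.5,190+(y+.5)/5.5-.5,56)[:2] for x,y in((175,288),(270,360),(225,425),(125,348))]
print(np.round(c,1),cv2.minAreaRect(np.float32(c)))
p=[onplane('top',330+(x+.5)/5.5-.5,190+(y+.5)/5.5-.5,22)[:2] for x,y in((110,360),(267,360),(188,283),(188,438))]; print(np.round(p,1))
E
python3 go.py 444 -81 240 -10; python3 go.py 444 -81 86 -10
```

```text
[[ 468.9  -70.2]
 [ 442.  -113.5]
 [ 412.4  -96.4]
 [ 440.9  -50.9]] ((441.1383056640625, -82.7001953125), (53.63836669921875, 34.15276336669922), 57.93208694458008)
[[ 437.9  -46.6]
 [ 444.9 -116.2]
 [ 475.7  -78.4]
 [ 407.1  -83.9]]
t 0.1 grasp [244.7 574.5 239.7] yaw 66.9 -> -10.0 j6 -7.0 w 86.9 F 0.0
-8.80 -10.50 0.01 -0.01 0.01 9.62  per mm up: dz -0.02
t 0.1 grasp [244.7 574.5 239.7] yaw 66.9 -> -10.0 j6 -7.0 w 86.9 F 0.0
-8.81 -10.50 3.09 -0.01 0.01 9.62  per mm up: dz -0.02
```

```bash
python3 -m handwheel '-8.8 -10.5 0 0 0 9.6;-8.8 -10.5 0 0 0 9.6;-8.8 -10.5 0 0 0 9.6;-8.8 -10.5 0 0 0 9.6;-8.8 -10.5 0 0 0 9.6;-8.8 -10.5 0 0 0 9.6;-8.8 -10.5 0 0 0 9.6;-8.8 -10.5 0 0 0 9.6;-8.8 -10.5 0 0 0 9.6;-8.8 -10.5 0 0 0 9.6;-8.8 -10.5 0 0 0 9.6;-8.8 -10.5 0 0 0 9.6;-8.8 -10.5 0 0 0 9.6;-8.8 -10.5 0 0 0 9.6;-8.8 -10.5 0 0 0 9.6;-8.8 -10.5 0 0 0 9.6;-8.8 -10.5 0 0 0 9.6;-8.8 -10.5 0 0 0 9.6;-8.8 -10.5 0 0 0 9.6;-8.8 -10.5 0 0 0 9.6' -0.2 10; python3 go.py 444 -81 88 -10
```

```text
t: 2.1
position: [443.9, -79.7, 404.8]
ee_rot: [0.765, 0.644, 0.0, 0.0]
contact_force: [0.3, 0.2, 0.9]
gripper_width: 52.1
gripper_force: 0.0
t 2.1 grasp [444.  -79.7 240.8] yaw -9.8 -> -10.0 j6 -10.0 w 52.1 F 0.0
-0.03 0.00 3.06 0.00 -0.00 0.03  per mm up: dz -0.02
```

```bash
python3 -m handwheel '-0.03 0 0.5 0 0 0;-0.03 0 1.1 0 0 0;-0.03 0 1.7 0 0 0;-0.03 0 2.2 0 0 0;-0.03 0 2.6 0 0 0;-0.03 0 2.85 0 0 0;-0.03 0 3 0 0 0;-0.03 0 3.06 0 0 0;-0.03 0 3.06 0 0 0;-0.03 0 3.06 0 0 0' && python3 -m handwheel '0 0 0 0 0 0;0 0 0 0 0 0;0 0 0 0 0 0;0 0 0 0 0 0;0 0 0 0 0 0;0 0 0 0 0 0;0 0 0 0 0 0;0 0 0 0 0 0;0 0 0 0 0 0;0 0 0 0 0 0' 1 8; python3 go.py 444 -81 88 -10
```

```text
t: 3.1
position: [444.2, -82.1, 252.7]
ee_rot: [0.765, 0.644, 0.0, 0.001]
contact_force: [-1.0, 0.4, 0.1]
gripper_width: 52.7
gripper_force: 0.0
t: 4.1
position: [443.8, -82.0, 251.8]
ee_rot: [0.765, 0.644, 0.0, 0.0]
contact_force: [-0.1, -0.5, 1.3]
gripper_width: 22.1
gripper_force: 8.0
t 4.1 grasp [443.8 -82.   87.8] yaw -9.9 -> -10.0 j6 -11.0 w 22.1 F 8.0
0.02 0.00 -0.00 0.00 0.00 0.02  per mm up: dz -0.02
```

```bash
python3 -m handwheel '0 0 -0.1 0 0 0;0 0 -0.3 0 0 0;0 0 -0.6 0 0 0;0 0 -0.9 0 0 0;0 0 -1.1 0 0 0;0 0 -1.2 0 0 0;0 0 -1.2 0 0 0' && python3 go.py 478.1 -276 148 -10
```

```text
t: 4.8
position: [444.0, -82.0, 312.7]
ee_rot: [0.765, 0.644, 0.0, 0.001]
contact_force: [-0.8, -1.0, 0.0]
gripper_width: 22.0
gripper_force: 8.0
t 4.8 grasp [444.3 -82.1 148.7] yaw -9.9 -> -10.0 j6 -11.0 w 22.0 F 8.0
-3.70 1.34 0.02 0.01 0.00 0.02  per mm up: dz -0.02
```

```bash
python3 -m handwheel '-0.3 0.1 0 0 0 0;-0.8 0.3 0 0 0 0;-1.4 0.5 0 0 0 0;-2 0.72 0 0 0 0;-2.6 0.94 0 0 0 0;-3.1 1.12 0 0 0 0;-3.5 1.27 0 0 0 0;-3.7 1.34 0 0 0 0;-3.7 1.34 0 0 0 0;-3.7 1.34 0 0 0 0' && python3 go.py 478.1 -276 35 -10; python3 - <<'E'
from h import *
p,d=shot('top'); q,_=shot('side')
a=cv2.resize(p[190:290,330:470],None,fx=4,fy=4,interpolation=2);b=cv2.resize(q[125:225,330:430],None,fx=4,fy=4,interpolation=2)[:400]
cv2.imwrite('pics/a1.png',cv2.resize(np.hstack([a[:, :400],b]),(800,400)))
E
```

```text
t: 5.8
position: [477.7, -275.0, 311.1]
ee_rot: [0.765, 0.644, -0.0, -0.001]
contact_force: [0.1, -0.1, -0.5]
gripper_width: 22.1
gripper_force: 8.0
t 5.8 grasp [ 477.6 -274.8  147.1] yaw -9.9 -> -10.0 j6 -28.0 w 22.1 F 8.0
-0.02 0.01 2.24 -0.01 -0.01 0.02  per mm up: dz -0.02
```

View pics/a1.png

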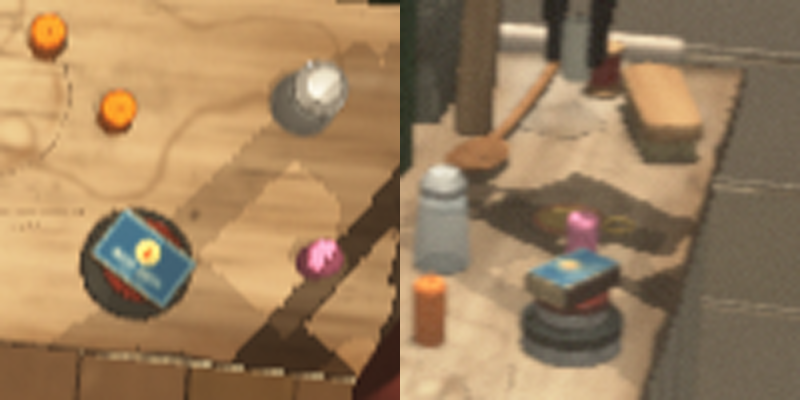

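The candle hangs between the fingers above the dish (side half, around pixel 575,50), and the pile is undisturbed. Lowering.

```bash
python3 -m handwheel '-0.02 0 0.3 0 0 0;-0.02 0 0.8 0 0 0;-0.02 0 1.3 0 0 0;-0.02 0 1.7 0 0 0;-0.02 0 2 0 0 0;-0.02 0 2.12 0 0 0;-0.02 0 2.17 0 0 0;-0.02 0 2.2 0 0 0;-0.02 0 2.22 0 0 0;-0.02 0 2.24 0 0 0;-0.02 0 2.24 0 0 0' && python3 go.py 478.1 -276 34.3 -10
```

```text
t: 7.0
position: [478.0, -276.9, 200.3]
ee_rot: [0.765, 0.644, 0.0, 0.0]
contact_force: [0.0, 0.2, -0.1]
gripper_width: 22.4
gripper_force: 8.0
t 7.0 grasp [ 478.1 -277.    36.3] yaw -9.9 -> -10.0 j6 -28.0 w 22.4 F 8.0
0.02 -0.00 0.04 0.01 0.00 0.01  per mm up: dz -0.02
```

```bash
python3 -m handwheel '0.02 0 0.01 0 0 0;0.02 0 0.02 0 0 0;0.02 0 0.03 0 0 0;0.02 0 0.03 0 0 0;0.02 0 0.03 0 0 0' && python3 go.py 478.1 -276 34.3 -10
```

```text
t: 7.5
position: [478.0, -275.7, 198.2]
ee_rot: [0.765, 0.644, 0.0, -0.0]
contact_force: [-0.2, -0.3, 0.3]
gripper_width: 22.3
gripper_force: 8.0
t 7.5 grasp [ 478.  -275.7   34.2] yaw -9.9 -> -10.0 j6 -28.0 w 22.3 F 8.0
-0.01 0.00 -0.00 -0.00 -0.00 0.02  per mm up: dz -0.02
```

```bash
python3 -m handwheel '0 0 0.01 0 0 0;0 0 0.02 0 0 0;0 0 0.02 0 0 0;0 0 0.02 0 0 0'; python3 -m handwheel '0 0 0 0 0 0;0 0 0 0 0 0;0 0 0 0 0 0;0 0 0 0 0 0;0 0 0 0 0 0;0 0 0 0 0 0' -0.1; python3 -m handwheel '0 0 -0.1 0 0 0;0 0 -0.4 0 0 0;0 0 -0.9 0 0 0;0 0 -1.5 0 0 0;0 0 -2 0 0 0;0 0 -2.6 0 0 0;0 0 -3 0 0 0;0 0 -3 0 0 0;0 0 -3 0 0 0;0 0 -3 0 0 0'; python3 go.py 441 -82 180 -32
```

```text
t: 7.9
position: [478.0, -275.8, 197.5]
ee_rot: [0.765, 0.644, -0.0, 0.0]
contact_force: [-1.4, 0.5, 4.1]
gripper_width: 22.1
gripper_force: 8.0
t: 8.5
position: [478.0, -275.7, 197.2]
ee_rot: [0.765, 0.644, 0.0, -0.0]
contact_force: [-0.7, -0.2, -0.7]
gripper_width: 47.1
gripper_force: 0.0
t: 9.5
position: [477.6, -275.4, 346.3]
ee_rot: [0.765, 0.644, -0.0, -0.001]
contact_force: [0.3, 0.2, -0.4]
gripper_width: 48.1
gripper_force: 0.0
t 9.5 grasp [ 477.3 -275.2  182.3] yaw -9.9 -> -32.0 j6 -28.0 w 48.1 F 0.0
3.69 -1.38 0.05 -0.01 -0.00 2.77  per mm up: dz -0.02
```

```bash
python3 - <<'E'
from m import *
a=blob('top',(345,235,385,277),lambda h,s,v:(h>85)&(h<125)&(s>60)&(v>70)); hull=cv2.convexHull(a[3])[:,0]
print('match',a[1],cv2.minAreaRect(W('top',hull,56)),unproj('top',*a[0],a[5]))
m=blob('top',(345,235,385,277),lambda h,s,v:(v<75)); 
w=W('top',cv2.convexHull(m[3])[:,0],22);print('black',m[1],cv2.minEnclosingCircle(w))
E
python3 -m handwheel '0.5 -0.2 0 0 0 0.5;1.3 -0.5 0 0 0 1;2.1 -0.8 0 0 0 1.6;2.9 -1.1 0 0 0 2.2;3.5 -1.3 0 0 0 2.77;3.69 -1.38 0 0 0 2.77;3.69 -1.38 0 0 0 2.77;3.69 -1.38 0 0 0 2.77' -0.3 12
python3 - <<'E'
from m import *
p,d=shot('top')
c=blob('top',(425,225,460,265),yel);print('dish',c[0],onplane('top',*cv2.minAreaRect(c[3])[0],2.5))
hs=cv2.cvtColor(p,40).astype(int); 
k=blob('top',(425,230,460,262),lambda h,s,v:(s<110)&(v>150));print('candle',k[0],k[1],unproj('top',*k[0],k[5]))
q,_=shot('side')
a=cv2.resize(p[220:270,420:470],(400,400),interpolation=2);b=cv2.resize(q[145:225,330:410],(400,400),interpolation=2)
cv2.imwrite('pics/a2.png',np.hstack([a,b]))
E
python3 go.py 441 -82 62 -32
```

```text
match 172 ((441.2330322265625, -81.77662658691406), (48.375186920166016, 28.949430465698242), 57.943843841552734) [441.72594888 -82.02926642  56.66474651]
black 54 ((416.62286376953125, -76.34326171875), 20.01494598388672)
t: 10.3
position: [441.8, -82.8, 346.9]
ee_rot: [0.874, 0.485, -0.0, 0.0]
contact_force: [-0.7, -0.0, -0.1]
gripper_width: 56.2
gripper_force: 0.0
dish [447.47619048 254.23809524] [ 465.97898371 -290.63730317    2.5       ]
candle [448.66666667 247.85714286] 21 [ 476.41834659 -279.66750019   48.51052966]
t 10.4 grasp [441.9 -83.3 183.1] yaw -32.1 -> -32.0 j6 11.0 w 56.6 F 0.0
0.01 -0.03 2.42 -0.00 0.00 -0.01  per mm up: dz -0.02
```

View pics/a2.png

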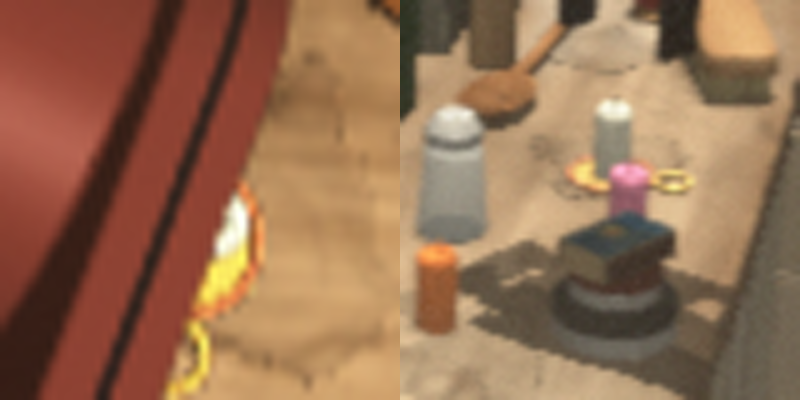

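The candle is upright in the dish (right half, 612,140), its wax top measured at 48.5 mm; the pile still stands. Now the matchbox, with the fingertips at z = 44.

```bash
python3 -m handwheel '0 0 0.4 0 0 0;0 -0.03 1 0 0 0;0 -0.03 1.5 0 0 0;0 -0.03 1.9 0 0 0;0 -0.03 2.2 0 0 0;0 -0.03 2.35 0 0 0;0 -0.03 2.4 0 0 0;0 -0.03 2.4 0 0 0;0 -0.03 2.4 0 0 0' && python3 -m handwheel '0 0 0 0 0 0;0 0 0 0 0 0;0 0 0 0 0 0;0 0 0 0 0 0;0 0 0 0 0 0;0 0 0 0 0 0;0 0 0 0 0 0;0 0 0 0 0 0' 1 8; python3 go.py 441 -82 62 -32
```

```text
t: 11.3
position: [440.9, -81.7, 228.1]
ee_rot: [0.875, 0.484, 0.0, 0.001]
contact_force: [0.0, -0.3, 0.7]
gripper_width: 56.8
gripper_force: 0.0
t: 12.1
position: [440.6, -81.3, 227.5]
ee_rot: [0.875, 0.485, 0.0, 0.0]
contact_force: [-0.8, 0.6, 5.0]
gripper_width: 36.5
gripper_force: 8.0
t 12.1 grasp [440.6 -81.4  63.5] yaw -32.0 -> -32.0 j6 11.0 w 36.5 F 8.0
-0.01 0.01 0.03 0.00 -0.00 -0.00  per mm up: dz -0.02
```

```bash
python3 -m handwheel '0 0 -0.1 0 0 0;0 0 -0.3 0 0 0;0 0 -0.7 0 0 0;0 0 -1.2 0 0 0;0 0 -1.7 0 0 0;0 0 -2 0 0 0;0 0 -2 0 0 0;0 0 -2 0 0 0' ; python3 go.py 636.4 212.8 160 5.7; python3 - <<'E'
from h import *
q,_=shot('side');cv2.imwrite('pics/a3.png',cv2.resize(q[125:225,320:440],(720,600),interpolation=2))
E
```

```text
t: 12.9
position: [440.3, -81.3, 327.3]
ee_rot: [0.875, 0.485, 0.0, 0.0]
contact_force: [-0.2, 0.9, -0.5]
gripper_width: 36.7
gripper_force: 8.0
t 12.9 grasp [440.4 -81.3 163.3] yaw -32.0 -> 5.7 j6 11.0 w 36.7 F 8.0
7.07 0.20 0.07 0.00 0.00 -4.72  per mm up: dz -0.02
```

View pics/a3.png

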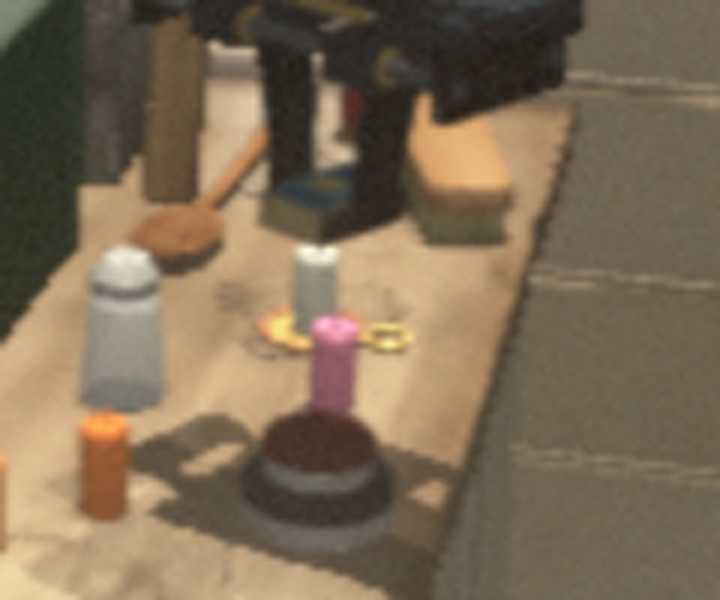

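The box is held level and both tins have stayed put. Carrying it to the tray.

```bash
python3 -m handwheel '0.2 0 0 0 0 -0.2;0.6 0 0 0 0 -0.5;1.2 0 0 0 0 -0.9;1.8 0.05 0 0 0 -1.4;2.4 0.1 0 0 0 -1.9;3 0.1 0 0 0 -2.4;3.6 0.1 0 0 0 -2.9;4.2 0.1 0 0 0 -3.4;4.8 0.15 0 0 0 -3.8;5.4 0.15 0 0 0 -4.2;6 0.2 0 0 0 -4.5;6.5 0.2 0 0 0 -4.72;6.85 0.2 0 0 0 -4.72;7.05 0.2 0 0 0 -4.72;7.07 0.2 0 0 0 -4.72;7.07 0.2 0 0 0 -4.72' ; python3 go.py 636.4 212.8 28 5.7; python3 - <<'E'
from h import *
p,_=shot('top');q,_=shot('side');cv2.imwrite('pics/a4.png',np.hstack([cv2.resize(p[130:210,220:300],(400,400),interpolation=2),cv2.resize(q[200:300,210:310],(400,400),interpolation=2)]))
E
```

```text
t: 14.55
position: [636.1, 213.0, 326.3]
ee_rot: [0.671, 0.742, -0.001, -0.0]
contact_force: [-0.2, 0.4, -0.5]
gripper_width: 36.7
gripper_force: 8.0
t 14.55 grasp [635.8 212.9 162.3] yaw 5.8 -> 5.7 j6 6.0 w 36.7 F 8.0
-0.00 0.01 2.69 -0.01 0.00 0.01  per mm up: dz -0.02
```

View pics/a4.png

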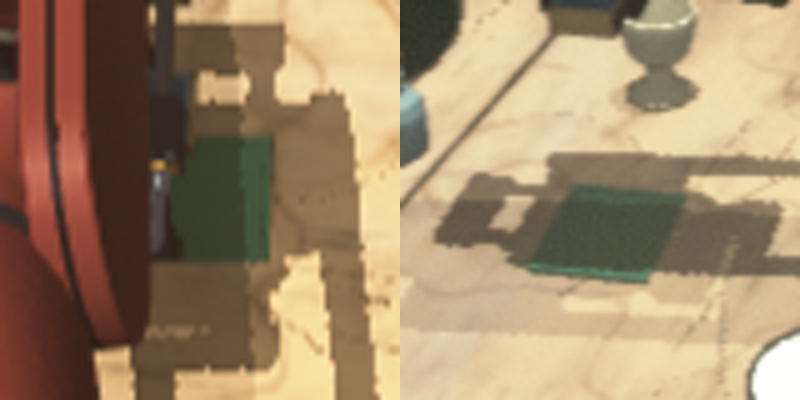

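The tray is clear under the box, and the egg cup at (660,55) is well off. Lowering.

```bash
python3 -m handwheel '0 0 0.4 0 0 0;0 0 1 0 0 0;0 0 1.6 0 0 0;0 0 2.1 0 0 0;0 0 2.45 0 0 0;0 0 2.6 0 0 0;0 0 2.65 0 0 0;0 0 2.68 0 0 0;0 0 2.69 0 0 0;0 0 2.69 0 0 0';python3 -m handwheel '0 0 0.01 0 0 0;0 0 0.02 0 0 0;0 0 0.03 0 0 0;0 0 0.03 0 0 0;0 0 0.03 0 0 0'; python3 go.py 636.4 212.8 26 5.7
```

```text
t: 15.65
position: [636.9, 213.2, 194.0]
ee_rot: [0.671, 0.742, 0.001, 0.001]
contact_force: [0.4, 0.0, 0.4]
gripper_width: 36.6
gripper_force: 8.0
t: 16.15
position: [636.4, 213.1, 191.2]
ee_rot: [0.671, 0.742, -0.0, -0.0]
contact_force: [-0.2, 0.2, 0.3]
gripper_width: 36.4
gripper_force: 8.0
t 16.15 grasp [636.3 213.   27.2] yaw 5.7 -> 5.7 j6 6.0 w 36.4 F 8.0
-0.01 0.00 0.02 -0.00 0.00 0.00  per mm up: dz -0.02
```

```bash
python3 -m handwheel '0 0 0.01 0 0 0;0 0 0.02 0 0 0;0 0 0.03 0 0 0;0 0 0.03 0 0 0;0 0 0.03 0 0 0'; python3 go.py 636.4 212.8 26 5.7
```

```text
t: 16.65
position: [636.5, 213.1, 190.1]
ee_rot: [0.671, 0.742, 0.0, 0.0]
contact_force: [-2.3, -0.1, 5.3]
gripper_width: 36.9
gripper_force: 8.0
t 16.65 grasp [636.5 213.1  26.1] yaw 5.7 -> 5.7 j6 6.0 w 36.9 F 8.0
-0.00 -0.00 0.00 0.00 0.00 0.00  per mm up: dz -0.02
```

```bash
python3 -m handwheel '0 0 0 0 0 0;0 0 0 0 0 0;0 0 0 0 0 0;0 0 0 0 0 0;0 0 0 0 0 0;0 0 0 0 0 0' -0.4; python3 -m handwheel '0 0 -0.1 0 0 0;0 0 -0.4 0 0 0;0 0 -0.9 0 0 0;0 0 -1.5 0 0 0;0 0 -2 0 0 0;0 0 -2.6 0 0 0;0 0 -3 0 0 0;0 0 -3 0 0 0;0 0 -3 0 0 0'; python3 - <<'E'
from m import *
p,_=shot('top');shot('side')
r=blob('top',(345,235,390,277),lambda h,s,v:((h<9)|(h>170))&(s>110)&(v<150)); print('red',r[1],cv2.minEnclosingCircle(W('top',r[3],40)),onplane('top',*r[0],40),unproj('top',*r[0],r[5]))
r2=blob('side',(350,185,400,225),lambda h,s,v:((h<9)|(h>170))&(s>110)&(v<170)); print('redside',r2[1],r2[0])
t=blob('top',(345,230,390,280),lambda h,s,v:((v<80)|((h<9)|(h>170))&(s>110))); hu=cv2.convexHull(t[3])[:,0];print('black',t[1],cv2.minEnclosingCircle(W('top',hu,22)),cv2.fitEllipse(W('top',hu,22))); print('from top-contact',onplane('top',*t[0],22))
cv2.imwrite('pics/a5.png',cv2.resize(p[235:280,345:390],(500,500),interpolation=2))
E
python3 go.py 440 -82 180 -10
```

```text
t: 17.25
position: [636.4, 213.0, 189.7]
ee_rot: [0.671, 0.742, -0.0, -0.0]
contact_force: [-0.0, 0.3, -0.2]
gripper_width: 60.8
gripper_force: 0.0
t: 18.15
position: [636.4, 213.1, 340.7]
ee_rot: [0.671, 0.742, 0.001, 0.001]
contact_force: [-0.5, -0.3, -0.4]
gripper_width: 60.9
gripper_force: 0.0
red 12 ((425.96661376953125, -71.68344116210938), 14.276602745056152) [424.33983101 -69.6317688   40.        ] [424.2918736  -69.5825795   40.68346403]
redside 134 [372.81343284 197.71641791]
black 332 ((442.5700378417969, -85.73944854736328), 25.41306495666504) ((442.72564697265625, -85.03401947021484), (48.6410026550293, 50.835304260253906), 87.75872039794922)
from top-contact [442.63893825 -85.03450829  22.        ]
t 18.25 grasp [635.4 212.8 174.2] yaw 5.7 -> -10.0 j6 6.0 w 60.6 F 0.0
-5.48 -4.49 -0.10 -0.02 0.00 1.97  per mm up: dz -0.02
```

View pics/a5.png

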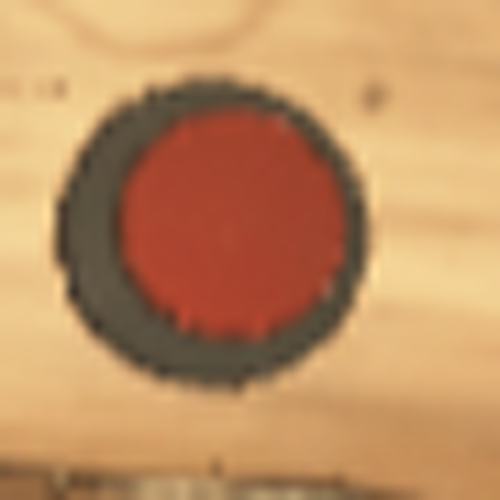

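```bash
python3 - <<'E'
from m import *
print('red',onplane('top',365.5,254.46,40),'black',onplane('top',363.7,255.43,22))
r=blob('top',(345,235,390,277),lambda h,s,v:((h<9)|(h>170))&(s>110)); print('red',r[1],onplane('top',*r[0],40),unproj('top',*r[0],r[5]))
r2=blob('side',(350,175,400,225),lambda h,s,v:((h<9)|(h>170))&(s>110)&(v<170));print('side',r2[0],onplane('side',*r2[0],37))
g=blob('side',(230,235,295,280),lambda h,s,v:(h>90)&(h<125)&(s>60)); print('matchbox side',g[1],g[0],onplane('side',*g[0],18.5),unproj('side',*g[0],g[5])); print(cv2.minAreaRect(W('side',cv2.convexHull(g[3])[:,0],18.5)))
E
```

```text
red [441.65875175 -83.69293471  40.        ] black [440.43189004 -81.04051425  22.        ]
red 332 [441.07780364 -83.49218005  40.        ] [441.03201172 -83.44693977  40.52798428]
side [372.81343284 197.71641791] [441.55635648 -84.37105628  37.        ]Traceback (most recent call last):
  File "<stdin>", line 5, in <module>
  File "seg.py", line 5, in blob
    k,l,s,c=cv2.connectedComponentsWithStats(m); i=1+np.argmax(s[1:,4]); m=(l==i).astype(np.uint8)
                                                     ~~~~~~~~~^^^^^^^^^
    return _wrapfunc(a, 'argmax', axis=axis, out=out, **kwds)
    return bound(*args, **kwds)
ValueError: attempt to get argmax of an empty sequence
```

```bash
python3 -m handwheel '-0.7 -0.6 -0.1 0 0 0.3;-1.4 -1.1 -0.1 0 0 0.7;-2.1 -1.7 -0.1 0 0 1;-2.8 -2.3 -0.1 0 0 1.4;-3.5 -2.9 -0.1 0 0 1.7;-4.2 -3.5 -0.1 0 0 1.97;-4.9 -4 -0.1 0 0 1.97;-5.4 -4.4 -0.1 0 0 1.97;-5.48 -4.49 -0.1 0 0 1.97;-5.48 -4.49 -0.1 0 0 1.97;-5.48 -4.49 -0.1 0 0 1.97' -0.6; python3 go.py 441.3 -83.7 45 -10; python3 - <<'E'
from h import *
p,_=shot('top');q,_=shot('side');cv2.imwrite('pics/a6.png',np.hstack([cv2.resize(p[140:200,225:285],(400,400),interpolation=2),cv2.resize(q[225:285,230:290],(400,400),interpolation=2)]))
E
```

```text
t: 19.35
position: [440.5, -81.4, 344.1]
ee_rot: [0.766, 0.643, 0.0, -0.001]
contact_force: [0.1, -0.0, 0.9]
gripper_width: 69.6
gripper_force: 0.0
t 19.35 grasp [440.4 -81.3 180.1] yaw -10.0 -> -10.0 j6 -11.0 w 69.6 F 0.0
-0.04 0.03 2.70 -0.01 -0.01 -0.00  per mm up: dz -0.02
```

View pics/a6.png

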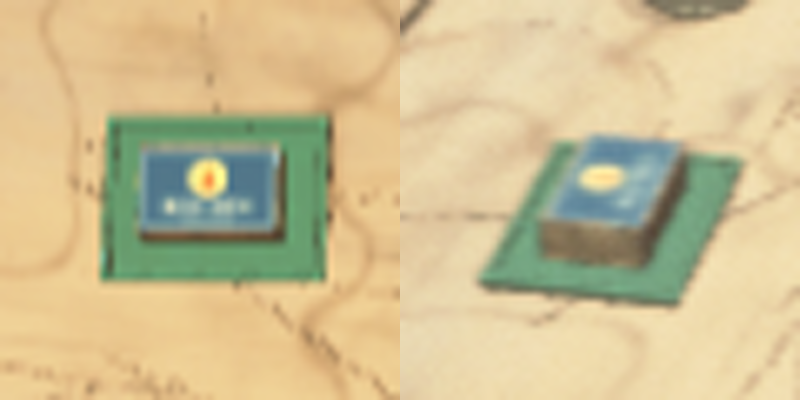

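The matchbox lies squared in the tray, picture up, with the box top at (210,187) inside the tray (105–330, 115–280). Next, the dark red tin with the tips at z = 27.

```bash
python3 -m handwheel '-0.04 0.02 0.4 0 0 0;-0.04 0.02 1 0 0 0;-0.04 0.02 1.6 0 0 0;-0.04 0.02 2.1 0 0 0;-0.04 0.02 2.45 0 0 0;-0.04 0.02 2.6 0 0 0;-0.04 0.02 2.66 0 0 0;-0.04 0.02 2.69 0 0 0;-0.04 0.02 2.69 0 0 0;-0.04 0.02 2.69 0 0 0' && python3 -m handwheel '0 0 0 0 0 0;0 0 0 0 0 0;0 0 0 0 0 0;0 0 0 0 0 0;0 0 0 0 0 0;0 0 0 0 0 0;0 0 0 0 0 0;0 0 0 0 0 0' 1 12; python3 go.py 441.3 -83.7 45 -10
```

```text
t: 20.45
position: [441.5, -84.2, 211.2]
ee_rot: [0.766, 0.643, 0.0, 0.001]
contact_force: [-0.1, 0.2, 0.1]
gripper_width: 69.7
gripper_force: 0.0
t: 21.25
position: [441.0, -84.2, 210.4]
ee_rot: [0.766, 0.643, -0.0, 0.0]
contact_force: [-0.5, 0.3, 2.6]
gripper_width: 48.2
gripper_force: 12.0
t 21.25 grasp [441.  -84.2  46.4] yaw -10.0 -> -10.0 j6 -11.0 w 48.2 F 12.0
0.01 0.00 0.03 0.00 0.00 -0.01  per mm up: dz -0.02
```

```bash
python3 -m handwheel '0 0 -0.05 0 0 0;0 0 -0.1 0 0 0;0 0 -0.2 0 0 0;0 0 -0.4 0 0 0;0 0 -0.7 0 0 0;0 0 -1 0 0 0;0 0 -1.2 0 0 0;0 0 -1.2 0 0 0' ; python3 go.py 454.1 82.5 105 -10; python3 - <<'E'
from h import *
q,_=shot('side');cv2.imwrite('pics/a7.png',cv2.resize(q[145:225,335:425],(675,600),interpolation=2))
E
```

```text
t: 22.05
position: [441.8, -84.4, 272.3]
ee_rot: [0.766, 0.643, 0.001, 0.002]
contact_force: [-0.5, -0.7, -0.9]
gripper_width: 48.3
gripper_force: 12.0
t 22.05 grasp [442.4 -84.6 108.3] yaw -10.0 -> -10.0 j6 -11.0 w 48.3 F 12.0
3.33 -0.34 0.06 0.03 0.01 -0.00  per mm up: dz -0.02
```

View pics/a7.png

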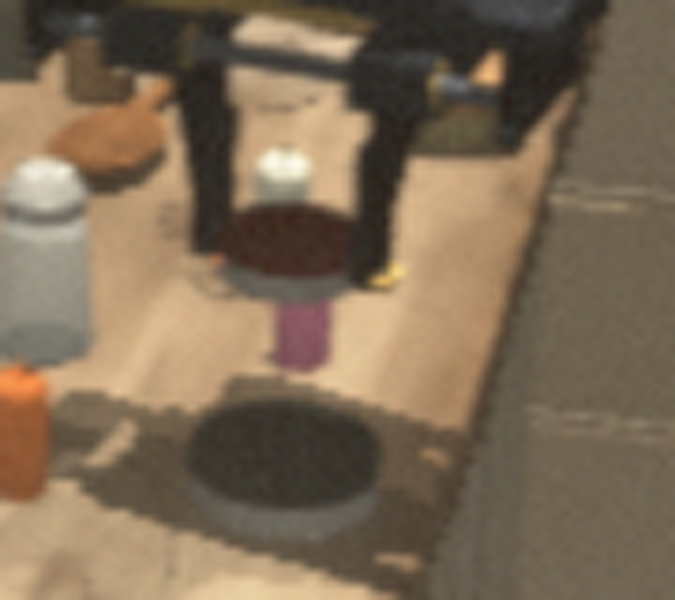

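The red tin is held level between the fingertips (285,250) and the black tin has stayed put (285,460). Carrying it to the blue dish.

```bash
python3 -m handwheel '0.15 0 0 0 0 0;0.5 -0.05 0 0 0 0;1 -0.1 0 0 0 0;1.5 -0.15 0 0 0 0;2 -0.2 0 0 0 0;2.5 -0.25 0 0 0 0;2.9 -0.3 0 0 0 0;3.2 -0.32 0 0 0 0;3.32 -0.33 0 0 0 0;3.32 -0.33 0 0 0 0;3.32 -0.33 0 0 0 0' ; python3 go.py 454.1 82.5 29 -10; python3 - <<'E'
from m import *
shot('side');p,_=shot('top')
r=blob('side',(325,195,385,250),lambda h,s,v:((h<12)|(h>165))&(s>70)&(v<170));print('side',r[1],r[0],onplane('side',*r[0],100),unproj('side',*r[0],r[5]))
# black tin, clear top view
t=blob('top',(345,235,390,280),lambda h,s,v:(v<105)); hu=cv2.convexHull(t[3])[:,0]; print('black',t[1],onplane('top',*t[0],22),cv2.minEnclosingCircle(W('top',hu,22)),unproj('top',*t[0],t[5]))
E
```

```text
t: 23.2
position: [453.5, 82.0, 269.8]
ee_rot: [0.766, 0.643, -0.0, -0.0]
contact_force: [-0.4, -1.2, -0.7]
gripper_width: 48.5
gripper_force: 12.0
t 23.2 grasp [453.3  81.9 105.8] yaw -10.0 -> -10.0 j6 10.0 w 48.5 F 12.0
0.01 0.01 1.54 -0.01 0.00 -0.00  per mm up: dz -0.02
side 149 [355.48322148 206.06711409] [451.02052922  95.20297587 100.        ] [451.34664202  93.57946588  99.15017279]
black 591 [439.84141213 -80.64474958  22.        ] ((440.09417724609375, -80.6364517211914), 33.739967346191406) [439.79276281 -80.59760165  22.5790889 ]
```

```bash
python3 - <<'E'
from h import *
q=cv2.imread('side_c.png');x0,y0,f=320,165,7
im=cv2.resize(q[y0:y0+75,x0:x0+80],None,fx=f,fy=f,interpolation=2)
for r,z,c in((25,99.4,(0,255,0)),(24,81.4,(255,255,0))):
    pts=[(proj('side',[453.5+r*np.cos(a),82+r*np.sin(a),z])-[x0,y0]+.5)*f for a in np.linspace(0,6.28,60)]
    cv2.polylines(im,[np.int32(pts)],False,c,1)
cv2.imwrite('pics/a8.png',im)
E
```

```text
(no output)
```

View pics/a8.png

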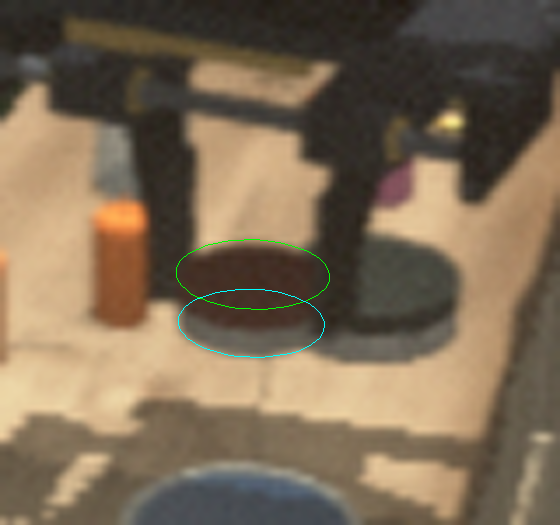

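The tin outline fits the predicted ellipses, so it is level and centred in the grip. Lowering.

```bash
python3 -m handwheel '0.01 0.01 0.3 0 0 0;0.01 0.01 0.7 0 0 0;0.01 0.01 1.1 0 0 0;0.01 0.01 1.35 0 0 0;0.01 0.01 1.47 0 0 0;0.01 0.01 1.51 0 0 0;0.01 0.01 1.53 0 0 0;0.01 0.01 1.54 0 0 0;0.01 0.01 1.54 0 0 0';python3 -m handwheel '0 0 0.01 0 0 0;0 0 0.02 0 0 0;0 0 0.03 0 0 0;0 0 0.03 0 0 0;0 0 0.03 0 0 0'; python3 go.py 454.1 82.5 26 -10
```

```text
t: 24.2
position: [454.6, 82.6, 193.9]
ee_rot: [0.766, 0.643, 0.0, 0.0]
contact_force: [-0.1, -0.1, 0.0]
gripper_width: 48.0
gripper_force: 12.0
t: 24.7
position: [454.2, 82.6, 191.7]
ee_rot: [0.766, 0.643, -0.0, -0.0]
contact_force: [-0.8, -0.7, -1.7]
gripper_width: 48.2
gripper_force: 12.0
t 24.7 grasp [454.2  82.6  27.7] yaw -10.0 -> -10.0 j6 11.0 w 48.2 F 12.0
-0.00 -0.00 0.03 -0.00 0.00 -0.00  per mm up: dz -0.02
```

```bash
python3 -m handwheel '0 0 0.01 0 0 0;0 0 0.02 0 0 0;0 0 0.03 0 0 0;0 0 0.03 0 0 0;0 0 0.03 0 0 0'; python3 go.py 454.1 82.5 26 -10
```

```text
t: 25.2
position: [454.4, 82.6, 190.8]
ee_rot: [0.766, 0.643, -0.0, -0.0]
contact_force: [-3.3, 1.0, 6.0]
gripper_width: 47.9
gripper_force: 12.0
t 25.2 grasp [454.3  82.6  26.8] yaw -10.0 -> -10.0 j6 11.0 w 47.9 F 12.0
-0.00 -0.00 0.02 -0.00 0.00 -0.00  per mm up: dz -0.02
```

```bash
python3 -m handwheel '0 0 0 0 0 0;0 0 0 0 0 0;0 0 0 0 0 0;0 0 0 0 0 0;0 0 0 0 0 0;0 0 0 0 0 0;0 0 0 0 0 0' -0.6; python3 -m handwheel '0 0 -0.1 0 0 0;0 0 -0.3 0 0 0;0 0 -0.7 0 0 0;0 0 -1.2 0 0 0;0 0 -1.6 0 0 0;0 0 -2 0 0 0;0 0 -2 0 0 0;0 0 -2 0 0 0'; python3 go.py 440.1 -80.8 125 -10
```

```text
t: 25.9
position: [454.3, 82.6, 190.2]
ee_rot: [0.766, 0.643, 0.0, -0.0]
contact_force: [-0.6, 0.1, 1.1]
gripper_width: 69.4
gripper_force: 0.0
t: 26.7
position: [454.4, 82.6, 290.9]
ee_rot: [0.766, 0.643, 0.001, 0.001]
contact_force: [-0.1, -0.7, -0.8]
gripper_width: 69.7
gripper_force: 0.0
t 26.7 grasp [454.7  82.6 126.9] yaw -10.0 -> -10.0 j6 11.0 w 69.7 F 0.0
-3.27 0.29 0.04 0.01 -0.00 -0.00  per mm up: dz -0.02
```

```bash
python3 -m handwheel '-0.4 0.03 0 0 0 0;-1 0.1 0 0 0 0;-1.6 0.15 0 0 0 0;-2.2 0.2 0 0 0 0;-2.8 0.25 0 0 0 0;-3.15 0.28 0 0 0 0;-3.26 0.28 0 0 0 0;-3.26 0.28 0 0 0 0;-3.26 0.28 0 0 0 0' -1 15; python3 go.py 440.1 -80.8 24 -10; python3 - <<'E'
from m import *
p,_=shot('top');q,_=shot('side');cv2.imwrite('pics/a9.png',np.hstack([cv2.resize(p[220:270,275:325],(400,400),interpolation=2),cv2.resize(q[205:265,325:385],(400,400),interpolation=2)]))
r=blob('top',(275,220,325,270),lambda h,s,v:((h<9)|(h>170))&(s>110)); print('red',r[1],onplane('top',*r[0],20.5),unproj('top',*r[0],r[5]))
E
```

```text
t: 27.6
position: [439.4, -79.7, 289.6]
ee_rot: [0.766, 0.643, -0.0, -0.001]
contact_force: [-0.5, 0.7, 0.1]
gripper_width: 86.9
gripper_force: 0.0
t 27.6 grasp [439.2 -79.6 125.6] yaw -10.0 -> -10.0 j6 -10.0 w 86.9 F 0.0
-0.02 0.02 2.03 -0.01 -0.00 -0.00  per mm up: dz -0.02
red 297 [453.68695409  82.8581095   20.5       ] [453.6034791   82.7917105   21.35766635]
```

View pics/a9.png

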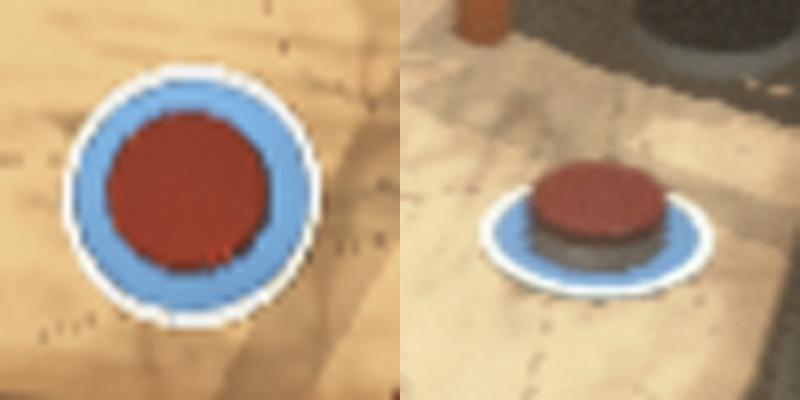

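The red tin lies flat and centred in the blue dish (measured 453.7, 82.9, against the dish at 454.1, 82.5). Now the black tin.

```bash
python3 -m handwheel '-0.02 0.02 0.3 0 0 0;-0.02 0.02 0.7 0 0 0;-0.02 0.02 1.1 0 0 0;-0.02 0.02 1.5 0 0 0;-0.02 0.02 1.8 0 0 0;-0.02 0.02 1.95 0 0 0;-0.02 0.02 2.01 0 0 0;-0.02 0.02 2.03 0 0 0;-0.02 0.02 2.03 0 0 0;-0.02 0.02 2.03 0 0 0' && python3 -m handwheel '0 0 0 0 0 0;0 0 0 0 0 0;0 0 0 0 0 0;0 0 0 0 0 0;0 0 0 0 0 0;0 0 0 0 0 0;0 0 0 0 0 0;0 0 0 0 0 0' 1 15; python3 go.py 440.1 -80.8 24 -10
```

```text
t: 28.7
position: [440.9, -81.6, 189.5]
ee_rot: [0.766, 0.643, 0.0, 0.001]
contact_force: [-0.4, 0.6, -0.3]
gripper_width: 87.5
gripper_force: 0.0
t: 29.5
position: [440.5, -81.5, 188.9]
ee_rot: [0.766, 0.643, 0.0, 0.0]
contact_force: [-1.0, 0.3, 2.4]
gripper_width: 66.3
gripper_force: 15.0
t 29.5 grasp [440.5 -81.5  24.9] yaw -10.0 -> -10.0 j6 -11.0 w 66.3 F 15.0
0.01 -0.01 0.02 0.00 0.00 -0.00  per mm up: dz -0.02
```

```bash
python3 -m handwheel '0 0 -0.05 0 0 0;0 0 -0.1 0 0 0;0 0 -0.2 0 0 0;0 0 -0.4 0 0 0;0 0 -0.7 0 0 0;0 0 -1.1 0 0 0;0 0 -1.5 0 0 0;0 0 -1.6 0 0 0;0 0 -1.6 0 0 0' ; python3 go.py 472.3 306.9 106 -10
```

```text
t: 30.4
position: [440.9, -81.6, 270.0]
ee_rot: [0.766, 0.643, 0.001, 0.001]
contact_force: [0.9, 0.3, -0.4]
gripper_width: 66.2
gripper_force: 15.0
t 30.4 grasp [441.3 -81.8 106. ] yaw -10.0 -> -10.0 j6 -11.0 w 66.2 F 15.0
7.76 -0.74 -0.01 0.02 0.00 -0.00  per mm up: dz -0.02
```

```bash
python3 -m handwheel '0.15 0 0 0 0 0;0.5 -0.05 0 0 0 0;1 -0.1 0 0 0 0;1.6 -0.15 0 0 0 0;2.2 -0.2 0 0 0 0;2.8 -0.27 0 0 0 0;3.4 -0.33 0 0 0 0;4 -0.38 0 0 0 0;4.6 -0.44 0 0 0 0;5.2 -0.5 0 0 0 0;5.8 -0.55 0 0 0 0;6.4 -0.6 0 0 0 0;7 -0.67 0 0 0 0;7.4 -0.71 0 0 0 0;7.65 -0.73 0 0 0 0;7.75 -0.74 0 0 0 0;7.75 -0.74 0 0 0 0;7.75 -0.74 0 0 0 0' ; python3 go.py 472.3 306.9 29 -10; python3 - <<'E'
from h import *
q,_=shot('side');s=ctrl.state();g=s['position']-[0,0,164];x0,y0,f=270,215,5.5
im=cv2.resize(q[y0:y0+105,x0:x0+110],None,fx=f,fy=f,interpolation=2)
for r,dz,c in((34,-2.9,(0,255,0)),(33,-24.9,(255,255,0))):
    cv2.polylines(im,[np.int32([(proj('side',g+[r*np.cos(a),r*np.sin(a),dz])-[x0,y0]+.5)*f for a in np.linspace(0,6.28,60)])],False,c,1)
cv2.imwrite('pics/a10.png',im)
E
```

```text
t: 32.2
position: [471.4, 305.8, 268.3]
ee_rot: [0.766, 0.642, -0.001, 0.0]
contact_force: [-0.9, 0.2, -0.5]
gripper_width: 66.2
gripper_force: 15.0
t 32.2 grasp [471.3 305.7 104.3] yaw -10.1 -> -10.0 j6 35.0 w 66.2 F 15.0
0.03 0.01 1.51 -0.00 0.01 -0.01  per mm up: dz -0.02
```

View pics/a10.png

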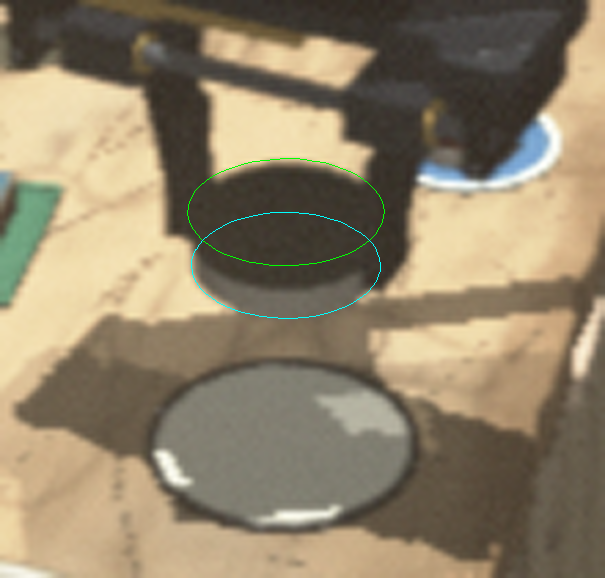

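The black tin is level and centred in the grip, right above the white dish (285,445). Lowering.

```bash
python3 -m handwheel '0.02 0.01 0.3 0 0 0;0.02 0.01 0.7 0 0 0;0.02 0.01 1.1 0 0 0;0.02 0.01 1.35 0 0 0;0.02 0.01 1.46 0 0 0;0.02 0.01 1.5 0 0 0;0.02 0.01 1.51 0 0 0;0.02 0.01 1.51 0 0 0';python3 -m handwheel '0 0 0.01 0 0 0;0 0 0.02 0 0 0;0 0 0.03 0 0 0;0 0 0.03 0 0 0;0 0 0.03 0 0 0'; python3 go.py 472.3 306.9 27 -10
```

```text
t: 33.05
position: [472.7, 307.6, 194.1]
ee_rot: [0.766, 0.643, 0.001, 0.0]
contact_force: [0.4, 0.7, -0.8]
gripper_width: 66.3
gripper_force: 15.0
t: 33.55
position: [472.2, 307.4, 191.8]
ee_rot: [0.766, 0.643, 0.0, -0.0]
contact_force: [0.3, 0.7, -1.5]
gripper_width: 66.1
gripper_force: 15.0
t 33.55 grasp [472.2 307.4  27.8] yaw -10.0 -> -10.0 j6 35.0 w 66.1 F 15.0
-0.01 0.00 0.02 -0.00 -0.00 -0.00  per mm up: dz -0.02
```

```bash
python3 -m handwheel '0 0 0.01 0 0 0;0 0 0.02 0 0 0;0 0 0.02 0 0 0;0 0 0.02 0 0 0'
```

```text
t: 33.95
position: [472.3, 307.5, 191.4]
ee_rot: [0.766, 0.643, 0.0, 0.0]
contact_force: [-2.6, -1.2, 4.9]
gripper_width: 66.4
gripper_force: 15.0
```

```bash
python3 -m handwheel '0 0 0 0 0 0;0 0 0 0 0 0;0 0 0 0 0 0;0 0 0 0 0 0;0 0 0 0 0 0;0 0 0 0 0 0;0 0 0 0 0 0' -0.95; python3 -m handwheel '0 0 -0.1 0 0 0;0 0 -0.3 0 0 0;0 0 -0.7 0 0 0;0 0 -1.2 0 0 0;0 0 -1.8 0 0 0;0 0 -2.4 0 0 0;0 0 -3 0 0 0;0.5 0 -3.5 0 0 0;1.2 0 -4 0 0 0;2 0 -4 0 0 0;2.6 0 -4 0 0 0;3 0 -4 0 0 0;3 0 -4 0 0 0'; python3 - <<'E'
from m import *
p,_=shot('top');shot('side');cv2.imwrite('pics/end.png',cv2.resize(p[130:290,180:480],(800,427),interpolation=2))
t=blob('top',(185,200,240,255),lambda h,s,v:(v<100)); print('black',t[1],unproj('top',*t[0],t[5]))
c=blob('top',(425,225,460,262),lambda h,s,v:(s<70)&(v>170));print('candle',c[1],unproj('top',*c[0],c[5]))
E
```

```text
t: 34.65
position: [472.2, 307.4, 190.7]
ee_rot: [0.766, 0.643, -0.0, 0.0]
contact_force: [-0.2, 0.6, -0.1]
gripper_width: 85.0
gripper_force: 0.0
t: 35.95
position: [498.0, 457.2, 391.5]
ee_rot: [0.766, 0.643, 0.001, -0.0]
contact_force: [-0.1, -0.3, -0.4]
gripper_width: 84.8
gripper_force: 0.0
black 587 [470.47738045 305.12959064  25.10894543]
candle 54 [ 477.65866343 -275.18427123   45.41511585]
```

View pics/end.png

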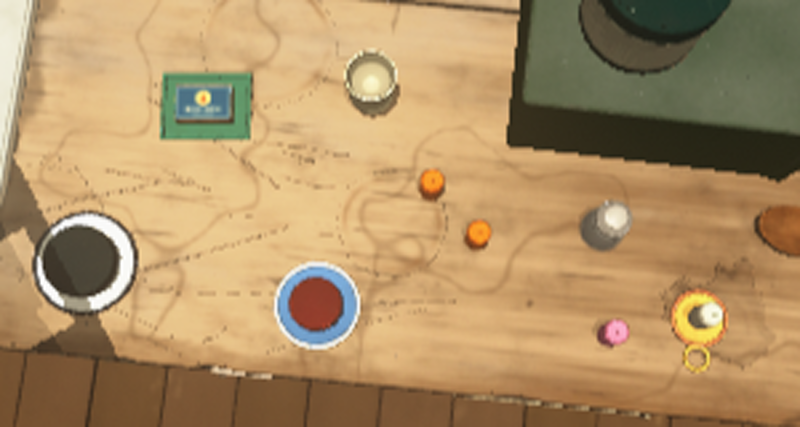

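All four things are in their dishes: black tin (80,260), red tin (317,303), matchbox (204,103) and candle (707,315). The salt shaker and egg cup are unmoved.

```bash
python3 -c "
from station import hand_in
print(hand_in())"
```

```text
the job is handed in; nothing more can be done
None
```

The job is handed in at about 36 s of the 128 s allowed: candle, matchbox, dark red tin and black tin all stand in their dishes in the order asked, and the last pictures show the salt shaker and egg cup where they started; no verdict came back.

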